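Put the moss pots back in their own saucers

TASK

The three moss pots stand in each other's saucers. Using the empty white saucer to park one pot on the way, move the pots one at a time until each stands upright in the saucer of the same colour as its collar and the white saucer is empty again. Carry them upright, set them down gently without dropping them, and leave the glass vial, the amber jar and the tweezers where they are.

Things in the scene. Friction and masses are not known exactly. Their poses are not given: they have to be found in the camera images.
- pot_red: Loose round moss pot, 0.11 to 0.22 kg: black tapered body (40 mm across at the foot) with an upright red collar, 52 mm across, 36 to 58 mm above the foot: grip it there, at any yaw. Green moss on top (to 66 mm) and a small red tag near the middle, to 80 mm. Origin: centre of the underside; z up. Starts in another colour's saucer.
- pot_yellow: Loose round moss pot, 0.11 to 0.22 kg: black tapered body (40 mm across at the foot) with an upright yellow collar, 52 mm across, 36 to 58 mm above the foot: grip it there, at any yaw. Green moss on top (to 66 mm) and a small yellow tag near the middle, to 80 mm. Origin: centre of the underside; z up. Starts in another colour's saucer.
- pot_blue: Loose round moss pot, 0.11 to 0.22 kg: black tapered body (40 mm across at the foot) with an upright blue collar, 52 mm across, 36 to 58 mm above the foot: grip it there, at any yaw. Green moss on top (to 66 mm) and a small blue tag near the middle, to 80 mm. Origin: centre of the underside; z up. Starts in another colour's saucer.
- saucer_red: Round red saucer fixed to the bench, 84 mm across the rim, 10 mm high, floor 4 mm thick and flat for a radius of about 33 mm, wall 3 mm. Home of the red pot. Origin: centre of its underside, on the bench (a pot standing in it has its origin 4 mm higher).
- saucer_yellow: Round yellow saucer fixed to the bench, 84 mm across the rim, 10 mm high, floor 4 mm thick and flat for a radius of about 33 mm, wall 3 mm. Home of the yellow pot. Origin: centre of its underside, on the bench (a pot standing in it has its origin 4 mm higher).
- saucer_blue: Round blue saucer fixed to the bench, 84 mm across the rim, 10 mm high, floor 4 mm thick and flat for a radius of about 33 mm, wall 3 mm. Home of the blue pot. Origin: centre of its underside, on the bench (a pot standing in it has its origin 4 mm higher).
- saucer_spare: Round white saucer fixed to the bench, 84 mm across the rim, 10 mm high, floor 4 mm thick and flat for a radius of about 33 mm, wall 3 mm. The free parking saucer, empty at the start. Origin: centre of its underside, on the bench (a pot standing in it has its origin 4 mm higher).
- vial: Bystander: loose upright clear glass vial, 24 mm across, 50 mm high. Origin: centre of its underside.
- jar: Bystander: loose amber jar with an orange lid, 40 mm across, 50 mm high. Origin: centre of its underside.
- tweezers: Bystander: loose steel tweezers lying flat on the bench along their own x, 120 mm long, about 8 mm wide, 6 mm high. Origin: centre of the underside.

How it is judged:
On the way:
1. one of the pots is set down upright in the white saucer and let go (((horizontal distance between pot_red and saucer_spare below 0.017 m and height (world z) of pot_red below 0.01 m and angle between pot_red's own z axis and vertical below 0.12 rad and contact force between the fingers and pot_red below 0.1 N) or (horizontal distance between pot_yellow and saucer_spare below 0.017 m and height (world z) of pot_yellow below 0.01 m and angle between pot_yellow's own z axis and vertical below 0.12 rad and contact force between the fingers and pot_yellow below 0.1 N) or (horizontal distance between pot_blue and saucer_spare below 0.017 m and height (world z) of pot_blue below 0.01 m and angle between pot_blue's own z axis and vertical below 0.12 rad and contact force between the fingers and pot_blue below 0.1 N))), for 0.2 s.
At the end, for the whole second after the job is handed in: Each pot stands flat on the floor of the saucer of its own colour (centres within 17 mm, which any pot standing flat inside the rim meets; foot lower than 10 mm above the bench; tilt under 0.12 rad), released and at rest; so the white saucer is empty (horizontal distance between pot_red and saucer_red below 0.017 m and height (world z) of each of pot_red, pot_yellow, pot_blue below 0.01 m and angle between each of pot_red, pot_yellow, pot_blue's own z axis and vertical below 0.12 rad and linear speed of each of pot_red, pot_yellow, pot_blue below 0.02 m/s and angular speed of each of pot_red, pot_yellow, pot_blue below 0.2 rad/s and horizontal distance between pot_yellow and saucer_yellow below 0.017 m and horizontal distance between pot_blue and saucer_blue below 0.017 m); the robot touches nothing.
It fails at once if a pot is tipped by more than 0.5 rad (angle between any of pot_red, pot_yellow, pot_blue's own z axis and vertical above 0.5 rad).
It fails at once if a pot is slammed into a saucer (over 60 N) (contact force between any of pot_red, pot_yellow, pot_blue and saucer_red above 60 N or contact force between any of pot_red, pot_yellow, pot_blue and saucer_yellow above 60 N or contact force between any of pot_red, pot_yellow, pot_blue and saucer_blue above 60 N or contact force between any of pot_red, pot_yellow, pot_blue and saucer_spare above 60 N).
It fails at once if a pot is dropped: out of the fingers with its foot over 25 mm above the bench ((height (world z) of pot_red above 0.025 m and contact force between the fingers and pot_red below 0.01 N) or (height (world z) of pot_yellow above 0.025 m and contact force between the fingers and pot_yellow below 0.01 N) or (height (world z) of pot_blue above 0.025 m and contact force between the fingers and pot_blue below 0.01 N)).
It fails at once if the vial, the jar or the tweezers are shifted by more than 20 mm (distance of any of vial, jar, tweezers from where it was at the start of the episode above 0.02 m).
It also fails if it takes over 115 s, if anything falls off the work surface, if the arm or the gripper's body presses on something with over 40 N, if the wrist force passes 120 N, or if a joint passes its speed limit or range.

ROBOT

A 6-joint arm with a two-finger parallel gripper is mounted at the origin on the work surface. World frame = base frame: x ahead of the robot, y to its left, z up, the work surface at z = 0. Lengths are in m, angles in rad, forces in N, time in s.
With the tool pointing down it reaches from about 0.3 to 0.875 m from the base axis. Payload 6.4 kg.
Tool frame: the origin (TCP) lies at the very end of the fingers, on their centre line; the grasp point (between the pads) lies 19 mm behind it; z points along the fingers, y is the line along which they close (so a half turn about z gives the same grasp; the last joint's range is limited). The gripper opens to 85 mm and grips with 20 to 120 N. Pads are 22 mm wide; open, the fingers measure 114 mm over their backs; the gripper's body (76 mm by 85 mm) begins 54 mm behind the grasp point. The pads swing forward as they close: fully open they stand 13 mm farther back than shut.
Start: joints at [1.109, 0.181, 1.607, -0, 1.354, -0.206], TCP at [0.145, 0.556, 0.231] pointing down, gripper open.
Joint ranges: [-2.99, 2.99], [-0.89, 2.07], [0.3, 2.58], [-1.14, 4.28], [0, 2.63], [-3.12, 3.12]. Speed limits (rad/s): [2.57, 2.57, 3.01, 3.14, 3.14, 3.14].

INTERFACE

Orientations are given as a unit quaternion [w, x, y, z].
In Python, from bench import ctrl gives the robot as it stands.
- The arm moves only by the tool jog_arm, never from a script. Its argument "series" is a list that holds one entry, the list of rows, each a list of 7 numbers: the shift along the tool's x, y, z in mm, then the turn, a rotation vector about the tool's x, y, z in rad, then the finger opening in mm, from 0 to 85.4. In form: [[[tx, ty, tz, rx, ry, rz, gripper], ...]]. A call has exactly 10 rows; each row shifts and turns the commanded pose from where the row before left it, along the tool's axes as they then stand; what a row does not reach is not made up. A row lasts 1/10 s, in which the tool goes at most 50 mm and 8.59 degrees, less where a joint would pass 70% of its speed; a pose out of reach is approached as far as the arm can. A call with a gripper value outside its range is refused whole. The fingers move at their own pace and stop on an object; the grip force is fixed at half the most. Time passes only in rows, so rows that do not move let the fingers close, or fill a call up. It gives the time, the measured TCP pose, the force, the opening and the grip force at its end, in the units of the state.
- ctrl.get_obs(): the state, without advancing time (a new reading comes with each control period).
- ctrl.camera(name): name is "side" or "top" or "wrist"; returns a dict with "frame" (420x560x3 uint8, blue, green, red), "z_map" (420x560 float32, m along the optical axis (not along the pixel's ray), 0 where there is no reading), "fx", "fy", "cx", "cy" (pixels), "k1" (the pictures are not rectified: a ray, as slopes to the right and down, at radius r is drawn at 1 + k1 r^2 times it, then the intrinsics apply), "xyz" and "rotation" of the camera in the world. Camera axes: x right, y down, z forward; pixel columns grow to the right and rows downward; lengths in m; the calibration is good to about 2 mm. A picture is of the moment at which its call begins.
- ctrl.hand_in(): hands the job in; it is judged then, once.
The state is a dict: "time_s": time; "q": joint angles; "dq": joint speeds; "joint_efforts": joint torques, N m; "eef_pos": TCP position; "eef_rot": TCP orientation; "wrist_force": force on the tool from outside, world axes, zero at the start; "torque": the same for the moment, N m; "opening": opening from 0.0 (shut) to 1.0 (fully open); "grasp_force": force on a finger pad.
Only numpy, scipy, OpenCV 4.12 (cv2) and the standard library are available. Lean on these libraries where they do the work, as an engineer would, in place of code of your own. Each camera call takes 0.05 s, during which the arm holds its last target. There are 200 camera calls.

## Working session

There is one attempt and no reset: what is moved stays moved. The work goes in short steps, Python scripts to look and compute and a tool call to move; the robot and the scene stay as the last step left them, time stands still between calls to the robot, and variables do not carry over. Pictures are saved under pics/ and viewed, at most 14 in all, crops included, and the job is handed in when it is done.

Besides the shell and the picture viewer there is one more tool, called after "Emit:" by a JSON object that holds its "fn" and its "kwargs", one argument or row to a line. jog_arm: Moves the arm, as the interface text tells. Its arguments: {"type":"object","properties":{"series":{"type":"array"}},"required":["series"]}

```bash
mkdir -p pics; ls; python3 - <<'E'
from bench import ctrl
import cv2,numpy as np
o=ctrl.get_obs()
for k,v in o.items(): print(k,np.round(v,3))
for n in("top","side"):
    c=ctrl.camera(n); cv2.imwrite(f"pics/{n}0.png",c["frame"]); np.savez(f"{n}0.npz",**c)
    print(n,{k:np.round(c[k],4).tolist() for k in("fx","fy","cx","cy","k1","xyz","rotation")})
E
```

```text
pics
time_s 0.0
q [ 1.109  0.182  1.608  0.     1.354 -0.206]
dq [ 0.001  0.001 -0.001 -0.     0.002 -0.   ]
joint_efforts [-0.0000e+00 -4.4487e+01 -3.5134e+01 -0.0000e+00  9.0000e-03  0.0000e+00]
eef_pos [0.145 0.556 0.23 ]
eef_rot [-0.     0.128  0.992 -0.001]
wrist_force [-0.521  0.231  0.758]
torque [-0.027  0.018 -0.003]
grasp_force 0.0
opening 1.002
top {'fx': 522.0375, 'fy': 522.0375, 'cx': 281.6592, 'cy': 207.9472, 'k1': 0.068, 'xyz': [0.5036, -0.0413, 0.8931], 'rotation': [0.025, -0.7014, 0.7119, -0.0255]}
side {'fx': 535.4719, 'fy': 535.4719, 'cx': 279.4283, 'cy': 220.984, 'k1': -0.0032, 'xyz': [0.3005, 0.479, 0.7167], 'rotation': [0.0786, -0.2023, 0.918, -0.3319]}
```

View pics/top0.png

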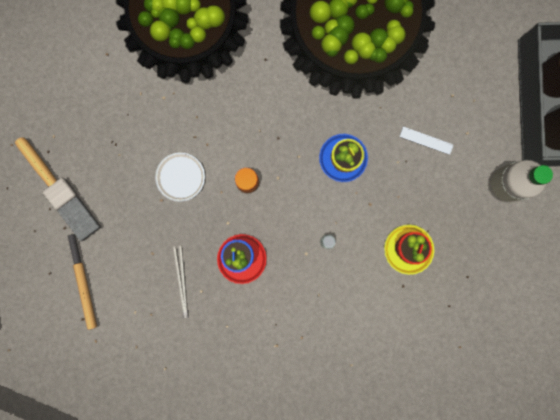

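View pics/side0.png

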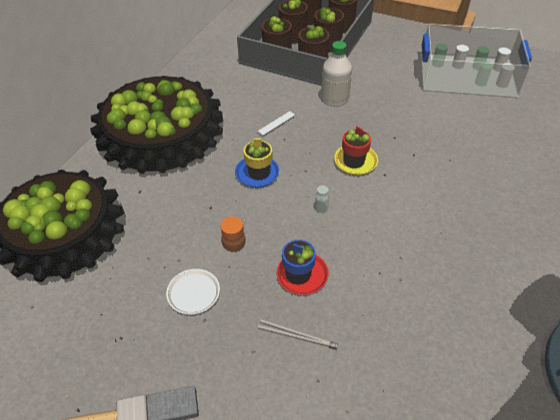

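The top view shows white saucer at (180,177), red saucer with blue pot at (242,258), blue saucer with yellow pot at (343,157) and yellow saucer with red pot at (409,249). The jar is at (246,180), the vial at (329,241) and the tweezers at (181,282). The side view agrees.

```bash
cat > h.py <<'E'
import cv2,numpy as np
from scipy.spatial.transform import Rotation as R
HUE={"red":((0,6),(172,180)),"yellow":((24,32),),"blue":((108,128),)}
def rays(c,px):
    K=np.array([[c["fx"],0,c["cx"]],[0,c["fy"],c["cy"]],[0,0,1.]])
    s=cv2.undistortPoints(np.float64(px).reshape(-1,1,2),K,np.array([float(c["k1"]),0,0,0])).reshape(-1,2)
    return np.c_[s,np.ones(len(s))],R.from_quat(np.asarray(c["rotation"]),scalar_first=True).as_matrix(),np.asarray(c["xyz"])
def plane(c,px,z):
    r,M,t=rays(c,px); d=r@M.T; return t+d*((z-t[2])/d[:,2])[:,None]
def depth(c,px):
    r,M,t=rays(c,px); px=np.int32(px); return t+(r*c["z_map"][px[:,1],px[:,0]][:,None])@M.T
def mask(c,col):
    h=cv2.cvtColor(c["frame"],cv2.COLOR_BGR2HSV)
    if col=="white": return (h[...,1]<40)&(h[...,2]>150)
    m=np.zeros(h.shape[:2],bool)
    for a,b in HUE[col]: m|=(h[...,0]>=a)&(h[...,0]<=b)
    return m&(h[...,1]>130)&(h[...,2]>60)
def rim(c,col,zlo,zhi,z,box=None):
    m=mask(c,col); v,u=np.nonzero(m); px=np.c_[u,v].astype(float)
    w=depth(c,px); k=(w[:,2]>zlo)&(w[:,2]<zhi)
    if box is not None: k&=np.linalg.norm(w[:,:2]-np.array(box),axis=1)<.07
    if k.sum()<8: return None
    p=plane(c,px[k],z)[:,:2]
    (x,y),r=cv2.minEnclosingCircle(p.astype(np.float32).reshape(-1,1,2))
    return np.round([x,y,r],4).tolist(),int(k.sum())
E
python3 - <<'E'
from h import *
for n in("top","side"):
    c=dict(np.load(f"{n}0.npz"))
    for col in("red","yellow","blue"):
        b=(.3,.7)
        m=mask(c,col);v,u=np.nonzero(m)
        w=depth(c,np.c_[u,v].astype(float)); ok=np.abs(w[:,2])<.1
        print(n,col,"z pct",np.round(np.percentile(w[ok,2],[2,20,50,80,98]),3))
        print("  collar",rim(c,col,.054,.068,.062)," saucer",rim(c,col,-.005,.02,.010))
    m=np.uint8(mask(c,"white")); N,_,st,ce=cv2.connectedComponentsWithStats(m)
    for i in range(1,N):
        if st[i,4]>100: print("  white",ce[i].round(),st[i,4],plane(c,[ce[i]],.007)[0].round(4))
E
```

```text
top red z pct [0.002 0.004 0.007 0.012 0.065]
  collar ([0.4968, -0.25, 0.0257], 185)  saucer ([0.4827, 0.0264, 0.0417], 1000)
top yellow z pct [0.001 0.004 0.008 0.062 0.073]
  collar ([0.6765, -0.0546, 0.287], 271)  saucer ([0.4947, -0.2549, 0.0416], 882)
top blue z pct [0.002 0.004 0.007 0.011 0.065]
  collar ([0.4889, 0.0298, 0.0253], 135)  saucer ([0.6518, -0.1483, 0.0409], 849)
  white [272.  68.] 342 [ 0.8091 -0.0301  0.007 ]
  white [131.  70.] 105 [0.8083 0.2123 0.007 ]
  white [288. 100.] 399 [ 0.7527 -0.0559  0.007 ]
  white [248.  97.] 136 [0.7591 0.0134 0.007 ]
  white [232. 142.] 2787 [0.681  0.0405 0.007 ]
  white [186. 107.] 116 [0.7424 0.1195 0.007 ]
  white [425. 141.] 915 [ 0.6784 -0.2885  0.007 ]
  white [176. 173.] 2538 [0.6286 0.1365 0.007 ]
  white [398. 153.] 261 [ 0.6578 -0.242   0.007 ]
  white [140. 151.] 145 [0.6684 0.1978 0.007 ]
  white [265. 164.] 191 [ 0.6435 -0.0146  0.007 ]
  white [284. 159.] 127 [ 0.6513 -0.048   0.007 ]
  white [325. 271.] 16940 [ 0.46   -0.1137  0.007 ]
  white [523. 181.] 698 [ 0.6057 -0.45    0.007 ]
  white [ 57. 194.] 563 [0.
[... 1300 characters left out ...]
e [339. 274.] 191 [0.4259 0.0049 0.007 ]
  white [ 37. 311.] 2271 [0.8183 0.26   0.007 ]
  white [357. 294.] 129 [0.3864 0.0291 0.007 ]
  white [293. 332.] 369 [0.45   0.1298 0.007 ]
  white [ 25. 357.] 118 [0.782  0.3271 0.007 ]
  white [259. 375.] 218 [0.4655 0.2098 0.007 ]
  white [297. 373.] 152 [0.4193 0.1853 0.007 ]
  white [345. 385.] 246 [0.3513 0.1734 0.007 ]
  white [303. 403.] 1308 [0.3939 0.2199 0.007 ]
  white [366. 387.] 157 [0.3252 0.1637 0.007 ]
  white [237. 391.] 135 [0.4833 0.2432 0.007 ]
  white [132. 408.] 657 [0.5999 0.3237 0.007 ]
  white [216. 408.] 107 [0.4973 0.2754 0.007 ]
  white [260. 408.] 302 [0.4435 0.2516 0.007 ]
  white [360. 412.] 101 [0.3205 0.1993 0.007 ]
```

```bash
python3 - <<'E'
from h import *
for n in("top","side"):
    c=dict(np.load(f"{n}0.npz"))
    for col,b in(("red",(.494,-.254)),("yellow",(.650,-.1475)),("blue",(.481,.027))):
        print(n,col,rim(c,col,.054,.068,.062,b))
    h=cv2.cvtColor(c["frame"],cv2.COLOR_BGR2HSV); m=np.uint8((h[...,1]<40)&(h[...,2]>190))
    N,l,st,ce=cv2.connectedComponentsWithStats(m)
    for i in range(1,N):
        if st[i,4]>1200:
            v,u=np.nonzero(l==i); p=plane(c,np.c_[u,v],.010)[:,:2]
            print("white",st[i],cv2.minEnclosingCircle(p.astype(np.float32).reshape(-1,1,2)))
for n,pts in (("top",[(246,180),(329,241)]),): print(plane(dict(np.load("top0.npz")),pts,.05).round(3))
from bench import ctrl
M=R.from_quat(np.asarray(ctrl.get_obs()["eef_rot"]),scalar_first=True).as_matrix(); print(M.round(3))
E
```

```text
top red ([0.4968, -0.25, 0.0257], 185)
top yellow ([0.6466, -0.1488, 0.0258], 226)
top blue ([0.4889, 0.0298, 0.0253], 135)
white [ 156  153   48   48 1782] ((0.623218297958374, 0.12997660040855408), 0.041388414800167084)
side red ([0.4915, -0.2448, 0.0306], 178)
side yellow ([0.6437, -0.1449, 0.0282], 135)
side blue ([0.4845, 0.0336, 0.0279], 209)
white [ 166  269   54   45 1778] ((0.6205002069473267, 0.13025490939617157), 0.041424334049224854)
[[ 0.61   0.015  0.05 ]
 [ 0.509 -0.118  0.05 ]]
[[-0.967  0.253 -0.001]
 [ 0.253  0.967 -0.001]
 [ 0.    -0.002 -1.   ]]
```

Emit:
{"fn": "jog_arm", "kwargs": {
  "series": [
    [[0,0,0,0,0,-0.128,85],[0,0,0,0,0,-0.128,85],[-22,-33,0,0,0,0,85],[-22,-33,0,0,0,0,85],[-22,-33,0,0,0,0,85],[-22,-33,0,0,0,0,85],[-22,-33,0,0,0,0,85],[-22,-33,0,0,0,0,85],[-22,-33,0,0,0,0,85],[-22,-33,0,0,0,0,85]]
  ]
}}

```text
time_s: 1.1
eef_pos: [0.3219, 0.2909, 0.2311]
eef_rot: [-0.0, -0.0, 1.0, -0.0]
wrist_force: [0.9, 0.9, 0.8]
opening: 0.995
grasp_force: 0.0
```

Emit:
{"fn": "jog_arm", "kwargs": {
  "series": [
    [[-20,-32,0,0,0,0,85],[-21,-33,0,0,0,0,85],[-21,-33,0,0,0,0,85],[-21,-33,0,0,0,0,85],[-21,-33,0,0,0,0,85],[-21,-33,0,0,0,0,85],[-21,-33,0,0,0,0,85],[-20,-31,0,0,0,0,85],[0,0,30,0,0,0,85],[0,0,0,0,0,0,85]]
  ]
}}

```text
time_s: 2.1
eef_pos: [0.4852, 0.0308, 0.1976]
eef_rot: [-0.004, 0.001, 1.0, 0.001]
wrist_force: [-0.4, 0.5, -0.8]
opening: 0.997
grasp_force: 0.0
```

```bash
cat > look.py <<'E'
import sys
from h import *
from bench import ctrl
col,x,y,tag=sys.argv[1],float(sys.argv[2]),float(sys.argv[3]),sys.argv[4]
o=ctrl.get_obs(); print("tcp",np.round(o["eef_pos"],4),round(float(o["time_s"]),2),"open",round(float(o["opening"]),3),"grip",np.round(o["grasp_force"],1))
c=ctrl.camera("wrist"); cv2.imwrite(f"pics/w{tag}.png",c["frame"])
print("wrist cam",np.round(c["xyz"],3)); print("collar",rim(c,col,.054,.068,.062,(x,y)))
E
python3 look.py blue .487 .031 1
```

```text
tcp [0.4852 0.0308 0.1976] 2.1 open 0.997 grip 0.0
wrist cam [0.408 0.031 0.341]
collar ([0.4854, 0.0314, 0.0261], 712)
```

View pics/w1.png

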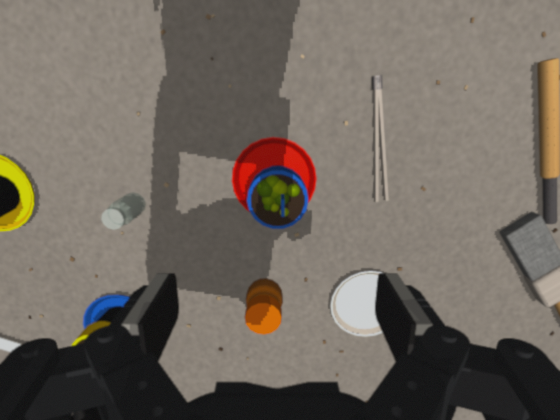

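The wrist view shows the blue collar centred at (277,198), with both fingers clear. It is within 1 mm of the TCP.

Emit:
{"fn": "jog_arm", "kwargs": {
  "series": [
    [[0,0,30,0,0,0,85],[0,0,30,0,0,0,85],[0,0,30,0,0,0,85],[0,0,30,0,0,0,85],[0,0,20,0,0,0,85],[0,0,15,0,0,0,85],[0,0,10,0,0,0,85],[0,0,5,0,0,0,85],[0,0,0,0,0,0,85],[0,0,0,0,0,0,85]]
  ]
}}

```text
time_s: 3.15
eef_pos: [0.4882, 0.0314, 0.0322]
eef_rot: [0.001, -0.0, 1.0, -0.0]
wrist_force: [-0.3, 0.5, 0.4]
opening: 0.996
grasp_force: 0.0
```

Emit:
{"fn": "jog_arm", "kwargs": {
  "series": [
    [[0,0,0,0,0,0,60],[0,0,0,0,0,0,56],[0,0,0,0,0,0,52],[0,0,0,0,0,0,48],[0,0,0,0,0,0,44],[0,0,0,0,0,0,40],[0,0,0,0,0,0,40],[0,0,0,0,0,0,40],[0,0,0,0,0,0,40],[0,0,0,0,0,0,40]]
  ]
}}

```text
time_s: 4.15
eef_pos: [0.4882, 0.0313, 0.0321]
eef_rot: [0.001, -0.0, 1.0, -0.0]
wrist_force: [-1.4, 1.3, 5.3]
opening: 0.591
grasp_force: 62.2
```

Emit:
{"fn": "jog_arm", "kwargs": {
  "series": [
    [[0,0,-3,0,0,0,40],[0,0,-7,0,0,0,40],[0,0,-12,0,0,0,40],[0,0,-15,0,0,0,40],[0,0,-15,0,0,0,40],[0,0,-15,0,0,0,40],[0,0,-10,0,0,0,40],[0,0,-3,0,0,0,40],[0,0,0,0,0,0,40],[0,0,0,0,0,0,40]]
  ]
}}

```text
time_s: 5.15
eef_pos: [0.4871, 0.0314, 0.1108]
eef_rot: [-0.0, -0.0, 1.0, 0.0]
wrist_force: [-0.4, -0.3, -1.5]
opening: 0.593
grasp_force: 62.4
```

Emit:
{"fn": "jog_arm", "kwargs": {
  "series": [
    [[-5,4,0,0,0,0,40],[-11,8,0,0,0,0,40],[-18,13,0,0,0,0,40],[-22,16,0,0,0,0,40],[-24,17,0,0,0,0,40],[-22,16,0,0,0,0,40],[-18,13,0,0,0,0,40],[-11,8,0,0,0,0,40],[-5,4,0,0,0,0,40],[0,0,0,0,0,0,40]]
  ]
}}

```text
time_s: 6.15
eef_pos: [0.6239, 0.1313, 0.1105]
eef_rot: [-0.0, -0.001, 1.0, 0.0]
wrist_force: [0.1, -0.1, -0.8]
opening: 0.592
grasp_force: 62.5
```

```bash
python3 - <<'E'
from h import *
from bench import ctrl
o=ctrl.get_obs(); print(np.round(o["eef_pos"],4),o["grasp_force"])
c=ctrl.camera("side"); cv2.imwrite("pics/s2.png",c["frame"][150:400,60:420])
E
```

```text
[0.6239 0.1313 0.1105] 62.4877667427063
```

View pics/s2.png

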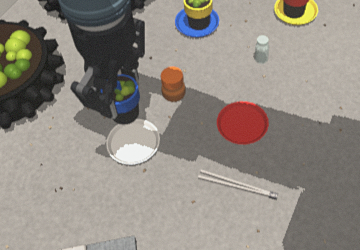

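The crop shows the blue pot held upright above the white saucer (crop ~(130,100)), the red saucer empty, and the jar and vial undisturbed.

Emit:
{"fn": "jog_arm", "kwargs": {
  "series": [
    [[0,0,8,0,0,0,40],[0,0,14,0,0,0,40],[0,0,16,0,0,0,40],[0,0,14,0,0,0,40],[0,0,10,0,0,0,40],[0,0,6,0,0,0,40],[0,0,4,0,0,0,40],[0,0,3,0,0,0,40],[0,0,2,0,0,0,40],[0,0,0,0,0,0,40]]
  ]
}}

```text
time_s: 7.2
eef_pos: [0.6237, 0.1304, 0.0344]
eef_rot: [0.0, -0.0, 1.0, -0.0]
wrist_force: [0.0, -0.7, -1.5]
opening: 0.582
grasp_force: 62.5
```

Emit:
{"fn": "jog_arm", "kwargs": {
  "series": [
    [[0,0,0.8,0,0,0,40],[0,0,0.8,0,0,0,40],[0,0,0.5,0,0,0,40],[0,0,0,0,0,0,40],[0,0,0,0,0,0,55],[0,0,0,0,0,0,65],[0,0,0,0,0,0,75],[0,0,0,0,0,0,85],[0,0,0,0,0,0,85],[0,0,0,0,0,0,85]]
  ]
}}

```text
time_s: 8.2
eef_pos: [0.6236, 0.1304, 0.0322]
eef_rot: [0.0, -0.0, 1.0, -0.0]
wrist_force: [0.4, -0.7, -0.5]
opening: 0.995
grasp_force: 0.0
```

Emit:
{"fn": "jog_arm", "kwargs": {
  "series": [
    [[0,0,0,0,0,0,85],[0,0,-5,0,0,0,85],[0,0,-15,0,0,0,85],[0,0,-25,0,0,0,85],[0,0,-30,0,0,0,85],[0,0,-30,0,0,0,85],[0,0,-30,0,0,0,85],[0,0,-20,0,0,0,85],[0,0,0,0,0,0,85],[0,0,0,0,0,0,85]]
  ]
}}

```text
time_s: 9.2
eef_pos: [0.6238, 0.1304, 0.1882]
eef_rot: [0.001, -0.0, 1.0, 0.0]
wrist_force: [-0.4, 0.4, -1.3]
opening: 0.997
grasp_force: 0.0
```

```bash
python3 look.py blue .622 .130 2
```

```text
tcp [0.6238 0.1304 0.1882] 9.2 open 0.997 grip 0.0
wrist cam [0.545 0.13  0.33 ]
collar ([0.6208, 0.1299, 0.0262], 736)
```

Emit:
{"fn": "jog_arm", "kwargs": {
  "series": [
    [[9,-24,0,0,0,0,85],[14,-40,0,0,0,0,85],[14,-42,0,0,0,0,85],[14,-42,0,0,0,0,85],[14,-42,0,0,0,0,85],[14,-42,0,0,0,0,85],[14,-42,0,0,0,0,85],[14,-42,0,0,0,0,85],[14,-40,0,0,0,0,85],[9,-23,0,0,0,0,85]]
  ]
}}

```text
time_s: 10.25
eef_pos: [0.4916, -0.2509, 0.1856]
eef_rot: [-0.001, 0.001, 1.0, 0.001]
wrist_force: [-0.7, 0.3, 0.6]
opening: 0.997
grasp_force: 0.0
```

Emit:
{"fn": "jog_arm", "kwargs": {
  "series": [
    [[0,0,0,0,0,0,85],[0,0,0,0,0,0,85],[0,0,0,0,0,0,85],[0,0,0,0,0,0,85],[0,0,0,0,0,0,85],[0,0,0,0,0,0,85],[0,0,0,0,0,0,85],[0,0,0,0,0,0,85],[0,0,0,0,0,0,85],[0,0,0,0,0,0,85]]
  ]
}}

```text
time_s: 11.25
eef_pos: [0.4936, -0.2487, 0.1872]
eef_rot: [0.0, -0.0, 1.0, -0.0]
wrist_force: [1.0, 0.2, -0.2]
opening: 0.995
grasp_force: 0.0
```

```bash
python3 look.py red .494 -.249 3
```

```text
tcp [ 0.4936 -0.2487  0.1872] 11.25 open 0.995 grip 0.0
wrist cam [ 0.415 -0.249  0.33 ]
collar ([0.4938, -0.2503, 0.0266], 813)
```

Emit:
{"fn": "jog_arm", "kwargs": {
  "series": [
    [[0,-1,15,0,0,0,85],[0,0,25,0,0,0,85],[0,0,30,0,0,0,85],[0,0,30,0,0,0,85],[0,0,25,0,0,0,85],[0,0,15,0,0,0,85],[0,0,10,0,0,0,85],[0,0,5,0,0,0,85],[0,0,0,0,0,0,85],[0,0,0,0,0,0,85]]
  ]
}}

```text
time_s: 12.3
eef_pos: [0.4943, -0.2501, 0.0331]
eef_rot: [0.001, -0.0, 1.0, -0.001]
wrist_force: [0.1, 0.4, 0.7]
opening: 0.993
grasp_force: 0.0
```

Emit:
{"fn": "jog_arm", "kwargs": {
  "series": [
    [[0,0,0,0,0,0,60],[0,0,0,0,0,0,56],[0,0,0,0,0,0,52],[0,0,0,0,0,0,48],[0,0,0,0,0,0,44],[0,0,0,0,0,0,40],[0,0,0,0,0,0,40],[0,0,0,0,0,0,40],[0,0,0,0,0,0,40],[0,0,0,0,0,0,40]]
  ]
}}

```text
time_s: 13.3
eef_pos: [0.4943, -0.2502, 0.0332]
eef_rot: [0.001, -0.0, 1.0, -0.001]
wrist_force: [-1.0, 0.2, 4.9]
opening: 0.592
grasp_force: 62.1
```

Emit:
{"fn": "jog_arm", "kwargs": {
  "series": [
    [[0,0,-3,0,0,0,40],[0,0,-7,0,0,0,40],[0,0,-12,0,0,0,40],[0,0,-15,0,0,0,40],[0,0,-15,0,0,0,40],[0,0,-15,0,0,0,40],[0,0,-10,0,0,0,40],[0,0,-3,0,0,0,40],[0,0,0,0,0,0,40],[0,0,0,0,0,0,40]]
  ]
}}

```text
time_s: 14.3
eef_pos: [0.4932, -0.2493, 0.1116]
eef_rot: [-0.0, -0.0, 1.0, 0.0]
wrist_force: [-1.1, 0.5, -2.5]
opening: 0.586
grasp_force: 62.5
```

Emit:
{"fn": "jog_arm", "kwargs": {
  "series": [
    [[0,8,0,0,0,0,40],[1,20,0,0,0,0,40],[2,33,0,0,0,0,40],[2,40,0,0,0,0,40],[2,42,0,0,0,0,40],[2,42,0,0,0,0,40],[2,38,0,0,0,0,40],[1,30,0,0,0,0,40],[1,18,0,0,0,0,40],[0,7,0,0,0,0,40]]
  ]
}}

```text
time_s: 15.3
eef_pos: [0.479, 0.0314, 0.1117]
eef_rot: [-0.001, -0.002, 1.0, 0.0]
wrist_force: [0.1, -0.9, -3.0]
opening: 0.586
grasp_force: 62.7
```

Emit:
{"fn": "jog_arm", "kwargs": {
  "series": [
    [[0,0,0,0,0,0,40],[0,0,8,0,0,0,40],[0,0,14,0,0,0,40],[0,0,16,0,0,0,40],[0,0,14,0,0,0,40],[0,0,10,0,0,0,40],[0,0,6,0,0,0,40],[0,0,4,0,0,0,40],[0,0,3,0,0,0,40],[0,0,1,0,0,0,40]]
  ]
}}

```text
time_s: 16.3
eef_pos: [0.4808, 0.0283, 0.0362]
eef_rot: [0.0, -0.0, 1.0, -0.0]
wrist_force: [0.3, 0.1, -1.8]
opening: 0.591
grasp_force: 62.7
```

Emit:
{"fn": "jog_arm", "kwargs": {
  "series": [
    [[0,0,1,0,0,0,40],[0,0,1,0,0,0,40],[0,0,0.8,0,0,0,40],[0,0,0,0,0,0,40],[0,0,0,0,0,0,55],[0,0,0,0,0,0,65],[0,0,0,0,0,0,75],[0,0,0,0,0,0,85],[0,0,0,0,0,0,85],[0,0,0,0,0,0,85]]
  ]
}}

```text
time_s: 17.3
eef_pos: [0.4806, 0.0284, 0.0334]
eef_rot: [0.0, -0.0, 1.0, -0.0]
wrist_force: [1.2, 1.3, 0.3]
opening: 0.997
grasp_force: 0.0
```

Emit:
{"fn": "jog_arm", "kwargs": {
  "series": [
    [[0,0,0,0,0,0,85],[0,0,-5,0,0,0,85],[0,0,-15,0,0,0,85],[0,0,-25,0,0,0,85],[0,0,-30,0,0,0,85],[0,0,-30,0,0,0,85],[0,0,-30,0,0,0,85],[0,0,-20,0,0,0,85],[0,0,0,0,0,0,85],[0,0,0,0,0,0,85]]
  ]
}}

```text
time_s: 18.3
eef_pos: [0.4806, 0.0284, 0.1885]
eef_rot: [0.0, -0.0, 1.0, -0.0]
wrist_force: [-0.5, 0.5, -0.3]
opening: 0.996
grasp_force: 0.0
```

```bash
python3 look.py red .481 .028 4
```

```text
tcp [0.4806 0.0284 0.1885] 18.3 open 0.996 grip 0.0
wrist cam [0.402 0.028 0.331]
collar ([0.4805, 0.0279, 0.0264], 869)
```

View pics/w4.png

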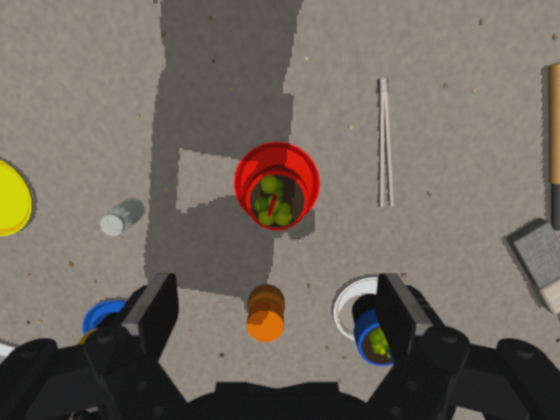

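The wrist view shows the red pot centred in the red saucer at (277,200), allowing for the oblique view. The blue pot is in the white saucer at (375,320), and the bystanders look unmoved.

Emit:
{"fn": "jog_arm", "kwargs": {
  "series": [
    [[-10,-10,0,0,0,0,85],[-20,-21,0,0,0,0,85],[-25,-27,0,0,0,0,85],[-27,-30,0,0,0,0,85],[-27,-30,0,0,0,0,85],[-25,-28,0,0,0,0,85],[-19,-21,0,0,0,0,85],[-10,-10,0,0,0,0,85],[0,0,0,0,0,0,85],[0,0,0,0,0,0,85]]
  ]
}}

```text
time_s: 19.35
eef_pos: [0.6429, -0.1487, 0.1866]
eef_rot: [-0.001, 0.0, 1.0, 0.001]
wrist_force: [-1.2, -1.1, -0.9]
opening: 0.998
grasp_force: 0.0
```

```bash
python3 look.py yellow .644 -.148 5; python3 - <<'E'
from h import *
from bench import ctrl
c=ctrl.camera("wrist")
print("blue saucer",rim(c,"blue",-.005,.02,.010,(.65,-.148)))
E
```

```text
tcp [ 0.6429 -0.1487  0.1866] 19.35 open 0.998 grip 0.0
wrist cam [ 0.565 -0.149  0.329]
collar ([0.6446, -0.1485, 0.0262], 913)
blue saucer ([0.6494, -0.1476, 0.0412], 2225)
```

Emit:
{"fn": "jog_arm", "kwargs": {
  "series": [
    [[0,0,15,0,0,0,85],[0,0,25,0,0,0,85],[0,0,30,0,0,0,85],[0,0,30,0,0,0,85],[0,0,25,0,0,0,85],[0,0,15,0,0,0,85],[0,0,10,0,0,0,85],[0,0,5,0,0,0,85],[0,0,0,0,0,0,85],[0,0,0,0,0,0,85]]
  ]
}}

```text
time_s: 20.45
eef_pos: [0.6445, -0.1489, 0.0346]
eef_rot: [0.001, -0.0, 1.0, -0.0]
wrist_force: [0.5, -0.2, 0.4]
opening: 0.996
grasp_force: 0.0
```

Emit:
{"fn": "jog_arm", "kwargs": {
  "series": [
    [[0,0,0,0,0,0,60],[0,0,0,0,0,0,56],[0,0,0,0,0,0,52],[0,0,0,0,0,0,48],[0,0,0,0,0,0,44],[0,0,0,0,0,0,40],[0,0,0,0,0,0,40],[0,0,0,0,0,0,40],[0,0,0,0,0,0,40],[0,0,0,0,0,0,40]]
  ]
}}

```text
time_s: 21.45
eef_pos: [0.6444, -0.1488, 0.0344]
eef_rot: [0.001, -0.0, 1.0, -0.0]
wrist_force: [-1.0, 1.1, 5.7]
opening: 0.59
grasp_force: 62.7
```

Emit:
{"fn": "jog_arm", "kwargs": {
  "series": [
    [[0,0,-3,0,0,0,40],[0,0,-7,0,0,0,40],[0,0,-12,0,0,0,40],[0,0,-15,0,0,0,40],[0,0,-15,0,0,0,40],[0,0,-15,0,0,0,40],[0,0,-10,0,0,0,40],[0,0,-3,0,0,0,40],[0,0,0,0,0,0,40],[0,0,0,0,0,0,40]]
  ]
}}

```text
time_s: 22.45
eef_pos: [0.6431, -0.1484, 0.1126]
eef_rot: [-0.001, -0.0, 1.0, 0.0]
wrist_force: [-0.3, 0.4, -1.7]
opening: 0.588
grasp_force: 62.4
```

Emit:
{"fn": "jog_arm", "kwargs": {
  "series": [
    [[6,-4,0,0,0,0,40],[13,-9,0,0,0,0,40],[20,-14,0,0,0,0,40],[24,-16,0,0,0,0,40],[25,-18,0,0,0,0,40],[24,-16,0,0,0,0,40],[20,-14,0,0,0,0,40],[13,-9,0,0,0,0,40],[6,-5,0,0,0,0,40],[0,0,0,0,0,0,40]]
  ]
}}

```text
time_s: 23.45
eef_pos: [0.492, -0.2543, 0.1134]
eef_rot: [0.0, 0.001, 1.0, 0.0]
wrist_force: [1.1, -0.2, -2.0]
opening: 0.588
grasp_force: 62.5
```

Emit:
{"fn": "jog_arm", "kwargs": {
  "series": [
    [[0,0,0,0,0,0,40],[0,0,8,0,0,0,40],[0,0,14,0,0,0,40],[0,0,16,0,0,0,40],[0,0,14,0,0,0,40],[0,0,10,0,0,0,40],[0,0,6,0,0,0,40],[0,0,4,0,0,0,40],[0,0,3,0,0,0,40],[0,0,1,0,0,0,40]]
  ]
}}

```text
time_s: 24.45
eef_pos: [0.4928, -0.2538, 0.0375]
eef_rot: [0.0, -0.0, 1.0, -0.0]
wrist_force: [-0.3, 0.1, -2.0]
opening: 0.591
grasp_force: 62.5
```

Emit:
{"fn": "jog_arm", "kwargs": {
  "series": [
    [[0,0,1,0,0,0,40],[0,0,1,0,0,0,40],[0,0,0.8,0,0,0,40],[0,0,0,0,0,0,40],[0,0,0,0,0,0,55],[0,0,0,0,0,0,65],[0,0,0,0,0,0,75],[0,0,0,0,0,0,85],[0,0,0,0,0,0,85],[0,0,0,0,0,0,85]]
  ]
}}

```text
time_s: 25.45
eef_pos: [0.4927, -0.2536, 0.0346]
eef_rot: [0.0, -0.0, 1.0, -0.0]
wrist_force: [-0.8, 0.6, -0.0]
opening: 1.0
grasp_force: 0.0
```

Emit:
{"fn": "jog_arm", "kwargs": {
  "series": [
    [[0,0,0,0,0,0,85],[0,0,-5,0,0,0,85],[0,0,-15,0,0,0,85],[0,0,-25,0,0,0,85],[0,0,-30,0,0,0,85],[0,0,-30,0,0,0,85],[0,0,-30,0,0,0,85],[0,0,-20,0,0,0,85],[0,0,0,0,0,0,85],[0,0,0,0,0,0,85]]
  ]
}}

```text
time_s: 26.45
eef_pos: [0.4928, -0.2537, 0.1905]
eef_rot: [0.001, -0.0, 1.0, -0.001]
wrist_force: [-0.4, -0.1, 0.2]
opening: 0.994
grasp_force: 0.0
```

```bash
python3 look.py yellow .493 -.254 6; python3 - <<'E'
from h import *
from bench import ctrl
c=ctrl.camera("wrist")
print("saucer",rim(c,"yellow",-.005,.02,.010,(.493,-.254)))
E
```

```text
tcp [ 0.4928 -0.2537  0.1905] 26.45 open 0.994 grip 0.0
wrist cam [ 0.414 -0.254  0.333]
collar ([0.4931, -0.254, 0.0261], 934)
saucer ([0.4924, -0.2542, 0.0413], 2686)
```

Emit:
{"fn": "jog_arm", "kwargs": {
  "series": [
    [[-8,23,0,0,0,0,85],[-14,41,0,0,0,0,85],[-14,43,0,0,0,0,85],[-14,43,0,0,0,0,85],[-14,42,0,0,0,0,85],[-14,42,0,0,0,0,85],[-14,43,0,0,0,0,85],[-14,43,0,0,0,0,85],[-14,41,0,0,0,0,85],[-8,23,0,0,0,0,85]]
  ]
}}

```text
time_s: 27.55
eef_pos: [0.62, 0.1337, 0.1877]
eef_rot: [-0.001, -0.001, 1.0, 0.0]
wrist_force: [0.3, 0.4, -0.6]
opening: 0.995
grasp_force: 0.0
```

Emit:
{"fn": "jog_arm", "kwargs": {
  "series": [
    [[0,0,0,0,0,0,85],[0,0,0,0,0,0,85],[0,0,0,0,0,0,85],[0,0,0,0,0,0,85],[0,0,0,0,0,0,85],[0,0,0,0,0,0,85],[0,0,0,0,0,0,85],[0,0,0,0,0,0,85],[0,0,0,0,0,0,85],[0,0,0,0,0,0,85]]
  ]
}}

```text
time_s: 28.55
eef_pos: [0.6206, 0.1305, 0.1896]
eef_rot: [0.0, -0.0, 1.0, 0.0]
wrist_force: [-0.9, -0.1, -0.4]
opening: 0.99
grasp_force: 0.0
```

```bash
python3 look.py blue .621 .13 7
```

```text
tcp [0.6206 0.1305 0.1896] 28.55 open 0.99 grip 0.0
wrist cam [0.542 0.13  0.332]
collar ([0.6209, 0.1298, 0.0263], 749)
```

Emit:
{"fn": "jog_arm", "kwargs": {
  "series": [
    [[0,0,15,0,0,0,85],[0,0,25,0,0,0,85],[0,0,31,0,0,0,85],[0,0,31,0,0,0,85],[0,0,25,0,0,0,85],[0,0,15,0,0,0,85],[0,0,10,0,0,0,85],[0,0,4,0,0,0,85],[0,0,0,0,0,0,85],[0,0,0,0,0,0,85]]
  ]
}}

```text
time_s: 29.6
eef_pos: [0.6216, 0.1305, 0.0348]
eef_rot: [0.001, -0.0, 1.0, 0.0]
wrist_force: [0.2, 0.4, 0.1]
opening: 0.994
grasp_force: 0.0
```

Emit:
{"fn": "jog_arm", "kwargs": {
  "series": [
    [[0,0,0,0,0,0,60],[0,0,0,0,0,0,56],[0,0,0,0,0,0,52],[0,0,0,0,0,0,48],[0,0,0,0,0,0,44],[0,0,0,0,0,0,40],[0,0,0,0,0,0,40],[0,0,0,0,0,0,40],[0,0,0,0,0,0,40],[0,0,0,0,0,0,40]]
  ]
}}

```text
time_s: 30.6
eef_pos: [0.6214, 0.1304, 0.0346]
eef_rot: [0.001, -0.0, 1.0, 0.0]
wrist_force: [-1.4, -0.6, 6.1]
opening: 0.592
grasp_force: 62.6
```

Emit:
{"fn": "jog_arm", "kwargs": {
  "series": [
    [[0,0,-3,0,0,0,40],[0,0,-7,0,0,0,40],[0,0,-12,0,0,0,40],[0,0,-17,0,0,0,40],[0,0,-20,0,0,0,40],[0,0,-20,0,0,0,40],[0,0,-17,0,0,0,40],[0,0,-10,0,0,0,40],[0,0,-4,0,0,0,40],[0,0,0,0,0,0,40]]
  ]
}}

```text
time_s: 31.6
eef_pos: [0.6208, 0.1304, 0.1444]
eef_rot: [0.001, -0.0, 1.0, 0.0]
wrist_force: [1.4, 0.3, -1.3]
opening: 0.587
grasp_force: 62.4
```

Emit:
{"fn": "jog_arm", "kwargs": {
  "series": [
    [[-1,-8,0,0,0,0,40],[-2,-20,0,0,0,0,40],[-4,-33,0,0,0,0,40],[-4,-40,0,0,0,0,40],[-4,-42,0,0,0,0,40],[-4,-42,0,0,0,0,40],[-4,-38,0,0,0,0,40],[-3,-30,0,0,0,0,40],[-2,-18,0,0,0,0,40],[-1,-7,0,0,0,0,40]]
  ]
}}

```text
time_s: 32.6
eef_pos: [0.6491, -0.1495, 0.1425]
eef_rot: [-0.001, 0.001, 1.0, 0.0]
wrist_force: [0.6, 1.1, -1.0]
opening: 0.594
grasp_force: 62.5
```

Emit:
{"fn": "jog_arm", "kwargs": {
  "series": [
    [[0,0,0,0,0,0,40],[0,0,8,0,0,0,40],[0,0,17,0,0,0,40],[0,0,22,0,0,0,40],[0,0,22,0,0,0,40],[0,0,17,0,0,0,40],[0,0,11,0,0,0,40],[0,0,5,0,0,0,40],[0,0,3,0,0,0,40],[0,0,1,0,0,0,40]]
  ]
}}

```text
time_s: 33.6
eef_pos: [0.6501, -0.1477, 0.0381]
eef_rot: [0.0, -0.0, 1.0, -0.0]
wrist_force: [0.6, -0.3, -1.5]
opening: 0.595
grasp_force: 62.5
```

Emit:
{"fn": "jog_arm", "kwargs": {
  "series": [
    [[0,0,1,0,0,0,40],[0,0,1,0,0,0,40],[0,0,0.8,0,0,0,40],[0,0,0.4,0,0,0,40],[0,0,0,0,0,0,55],[0,0,0,0,0,0,65],[0,0,0,0,0,0,75],[0,0,0,0,0,0,85],[0,0,0,0,0,0,85],[0,0,0,0,0,0,85]]
  ]
}}

```text
time_s: 34.6
eef_pos: [0.6496, -0.1476, 0.0344]
eef_rot: [0.0, -0.0, 1.0, -0.0]
wrist_force: [0.5, -0.0, -0.7]
opening: 0.997
grasp_force: 0.0
```

Emit:
{"fn": "jog_arm", "kwargs": {
  "series": [
    [[0,0,0,0,0,0,85],[0,0,-5,0,0,0,85],[0,0,-15,0,0,0,85],[0,0,-25,0,0,0,85],[0,0,-30,0,0,0,85],[0,0,-30,0,0,0,85],[0,0,-30,0,0,0,85],[0,0,-20,0,0,0,85],[0,0,0,0,0,0,85],[0,0,0,0,0,0,85]]
  ]
}}

```text
time_s: 35.6
eef_pos: [0.6499, -0.1477, 0.1905]
eef_rot: [0.001, -0.0, 1.0, -0.0]
wrist_force: [0.2, 0.1, -0.2]
opening: 0.997
grasp_force: 0.0
```

```bash
python3 look.py blue .65 -.148 8; python3 - <<'E'
from h import *
from bench import ctrl
c=ctrl.camera("side"); cv2.imwrite("pics/s9.png",c["frame"])
c=ctrl.camera("wrist"); print("saucer",rim(c,"blue",-.005,.02,.010,(.65,-.148)))
E
```

```text
tcp [ 0.6499 -0.1477  0.1905] 35.6 open 0.997 grip 0.0
wrist cam [ 0.571 -0.148  0.333]
collar ([0.6495, -0.148, 0.0261], 789)
saucer ([0.6496, -0.1475, 0.0412], 2624)
```

View pics/s9.png

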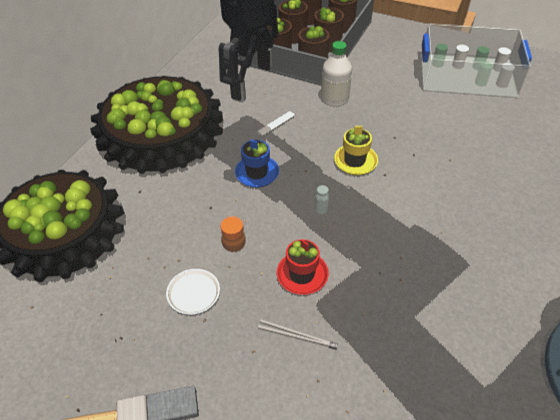

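The side view shows every pot upright in its own saucer: blue at (257,160), yellow at (357,147) and red at (302,262). The white saucer at (193,291) is empty. The jar (232,233), vial (322,200) and tweezers (298,335) are where they started.

```bash
python3 -c "
from bench import ctrl
print(ctrl.hand_in())"
```

```text
the job is handed in; nothing more can be done
None
```

I handed the job in at about 36 s: all three pots stand upright in the saucers of their own colour, the white saucer is empty, and the vial, jar and tweezers look unmoved in the last picture (`hand_in()` returned no verdict).

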